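# Centre the calibration weight on the scale and start its calibration

### The job

The brass calibration weight was set down off-centre on the small scale, so the pan dips to one side. Without gripping or lifting it, nudge the weight gently near its foot with the fingertips until it stands in the middle of the round steel pan, move clear of it, and only then press the scale's orange calibration key right down and release it. Do not tip the weight or knock it off, and leave the grey key and the other things on the bench alone.

Things in the scene. Friction and masses are not known exactly. Their poses are not given: they have to be found in the camera images.
- cal_weight: 200 g brass calibration weight standing on the scale's pan, loose: a plain upright cylinder 28 mm in diameter and 43 mm tall, then a thin neck and a knob 20 mm in diameter, 60 mm tall in all. Origin: centre of its underside; z: its axis, up. It is tall for its foot: pushed within about 15 mm of its foot it slides on the pan, pushed higher it tips over
- pan_center (a point): centre of the top face of the scale's round steel pan: 72 mm in diameter, 3.5 mm thick, level top 38 mm above the bench, with turned rings and a dark centre spot. The pan rocks by up to 4 degrees (spring-loaded, any direction) under an off-centre load or a push and levels itself when the load is central; the gap beneath it is 10 mm
- scale: compact white bench scale, 130 (its x) by 114 mm (its y), deck 24 mm above the bench, fixed. Origin: centre of its underside; -x is its front, with two keys and a flush display; +y is left seen from the front. Pan centre: x = +22 mm, y = 0. Round it: tall instruments at the far right (y < -0.3 m), a laptop's screen behind (x > 0.78 m), a wooden case with two smaller weights, 55 mm tall, in front
- orange_key (a joint): travel of the orange calibration key, 0 (up) to 0.004 m (right down), sprung back; about 4 N holds it down
- orange_key_top (a point): centre of the top of the round orange key at the front right corner of the scale (scale frame x = -43, y = -40 mm): 17 mm in diameter, top 31 mm above the bench and 7 mm above the deck, pressed straight down
- grey_key (a joint): travel of the grey key (switches the scale off), 0 (up) to 0.004 m (down), sprung like the orange one
- grey_key_top (a point): centre of the top of the round grey key at the front left corner of the scale (scale frame x = -43, y = +40 mm), same size and height as the orange one
- screw_tin: small round clear tin, 62 mm in diameter, 28 mm tall, a bystander left of the scale. Origin: centre of its underside
- label_box: small carton, 45 x 62 x 28 mm, a bystander left of the scale. Origin: centre of its underside
- hookup_spool: small blue and white wire spool, 48 mm in diameter, 30 mm tall, a bystander at the left. Origin: centre of its underside
- loupe: black eye loupe, 34 mm in diameter, 31 mm tall, a bystander behind and left of the scale. Origin: centre of its underside
- side_cutters: red-handled side cutters lying flat, 60 x 121 x 11 mm, a bystander in front of the scale. Origin: centre of its underside
- trim_tool: small blue screwdriver lying down, 99 mm long, 10 mm thick, a bystander in front of the scale. Origin: centre of its underside
Things that resemble listed ones, but are neither listed nor needed, are in the scene too. Of the things like the scale, leave any that is pink; of the rest the smaller one is meant.

How it is judged:
On the way, in this order (a step that is already met when the one before it is completed fails the run):
1. the weight stands upright and still within 6 mm of the pan's centre, untouched by the robot (horizontal distance between cal_weight and pan_center below 0.006 m and angle between cal_weight's own z axis and vertical below 0.08 rad and linear speed of cal_weight below 0.02 m/s and contact force between each of the arm, the fingers and cal_weight below 0.05 N), for 0.2 s.
2. the orange key is pressed at least 3 mm down with the fingers (value of joint orange_key above 0.003 m and contact force between the fingers and orange_key above 0.5 N), for 0.05 s.
At the end, for the whole second after the job is handed in: The weight stands upright and at rest on the pan, its axis within 6 mm of the pan's centre, after the orange key was pressed at least 3 mm down; both keys are up again (under 1 mm) (horizontal distance between cal_weight and pan_center below 0.006 m and z of cal_weight in the frame of scale between 0.035 and 0.041 m and angle between cal_weight's own z axis and vertical below 0.08 rad and linear speed of cal_weight below 0.02 m/s and value of joint each of orange_key, grey_key below 0.001 m); the robot touches nothing.
It fails at once if the weight is tipped by more than 14 degrees, lifted more than 8 mm off the pan, or knocked off it (angle between cal_weight's own z axis and vertical above 0.25 rad or z of cal_weight in the frame of scale above 0.046 m or z of cal_weight in the frame of scale below 0.03 m).
It fails at once if the weight is pushed or squeezed hard (over 12 N) (contact force between the fingers and cal_weight above 12 N).
It fails at once if the orange key is pressed while the weight is not yet centred (over 8 mm off) (value of joint orange_key above 0.002 m and horizontal distance between cal_weight and pan_center above 0.008 m).
It fails at once if the grey key is pressed (value of joint grey_key above 0.002 m).
It fails at once if a bystander is moved by more than 15 mm (distance of any of screw_tin, label_box, hookup_spool, loupe, side_cutters, trim_tool from where it was at the start of the episode above 0.015 m).
It also fails if it takes over 45 s, if anything falls off the work surface, if the arm or the gripper's body presses on something with over 40 N, if the wrist force passes 120 N, or if a joint passes its speed limit or range.

### The arm

A 7-joint arm with a two-finger parallel gripper is mounted at the origin on the work surface; the furniture and walls round the work are solid. World frame = base frame: x ahead of the robot, y to its left, z up, the work surface at z = 0. Lengths are in m, angles in rad, forces in N, time in s.
With the tool pointing down it reaches from about 0.4 to 0.85 m from the base axis. Payload 10.4 kg.
Tool frame: the origin (TCP) lies at the very end of the fingers, on their centre line; the grasp point (between the pads) lies 19 mm behind it; z points along the fingers, y is the direction in which the jaws open and shut (so a half turn about z gives the same grasp; the last joint's range is limited). The gripper opens to 85 mm and grips with 20 to 120 N. Pads are 22 mm wide; open, the fingers measure 114 mm over their backs; the gripper's body (76 mm by 85 mm) begins 54 mm behind the grasp point. The pads swing forward as they close: fully open they stand 13 mm farther back than shut.
Start: joints at [1.291, 0.332, -0.065, 1.46, 0.022, 1.35, -0.088], TCP at [0.159, -0.605, 0.231] pointing down, gripper open.
Joint ranges: [-2.6, 2.6], [-0.5, 2.12], [-1.47, 1.34], [0.16, 2.42], [-1.27, 4.41], [0.06, 2.06], [-2.6, 2.6]. Speed limits (rad/s): [2.22, 2.22, 2.79, 2.79, 3.14, 3.14, 3.14].

### API

Orientations are given as a unit quaternion [x, y, z, w].
In Python, from workcell import get_obs, camera, camera_info, hand_in gives the robot as it stands.
- The arm moves only by the tool move_arm, never from a script. Its argument "moves" is a list of rows, each a list of 3 entries, a list of its own where there are three numbers: the shift along the tool's x, y, z in units of 25 mm (1.0 is 25 mm), then the turn, a rotation vector about the tool's x, y, z in degrees, then the opening, from 0 (shut) to 1 (fully open). A call has 1 to 5 rows; each row shifts and turns the commanded pose from where the row before left it, along the tool's axes as they then stand; what a row does not reach is not made up. A row lasts 1/8 s, in which the tool goes at most 62.5 mm and 10.7 degrees, less where a joint would pass 70% of its speed; a pose out of reach is approached as far as the arm can. A call is refused whole if a number of a shift passes 1 or a number of a turn 10.7, either way. A call with a gripper value outside its range is refused whole. The fingers move at their own pace and stop on an object; "squeeze" is the grip in N (left out, the last holds). Time passes only in rows, so rows that do not move let the fingers close. It gives the time, the measured TCP pose, the force and the opening at its end, in the units of the state.
- get_obs(): the state, without advancing time (a new reading comes with each control period).
- camera(name): name is "scene" or "side" or "wrist"; returns the picture (400x640x3 uint8, red, green, blue); there is no depth.
- camera_info(name): a dict with "fx", "fy", "cx", "cy" (pixels), "D" ([k1, k2, p1, p2, k3] as OpenCV has them; the pictures are not rectified), "origin" and "rotation" of the camera in the world. Camera axes: x right, y down, z forward; pixel columns grow to the right and rows downward; lengths in m; the calibration is good to about 2 mm. A picture is of the moment at which its call begins: read the wrist's pose just before it. camera_info takes no time and is no camera call; for the wrist camera it gives the pose at the moment of the call.
- hand_in(): hands the job in, once; it reports no verdict.
The state is a dict: "clock": time; "joint_pos": joint angles; "joint_velocities": joint speeds; "tau": joint torques, N m; "position": TCP position; "ee_rot": TCP orientation; "ft_force": force on the tool from outside, world axes, zero at the start; "torque": the same for the moment, N m; "grip_width": opening from 0.0 (shut) to 1.0 (fully open).
Only numpy, scipy, OpenCV 4.12 (cv2) and the standard library are available. Lean on these libraries where they do the work, as an engineer would, in place of code of your own. Each camera call takes 0.05 s, during which the arm holds its last target. There are 200 camera calls.

## Working session

There is one attempt and no reset: what is moved stays moved. The work goes in short steps, Python scripts to look and compute and a tool call to move; the robot and the scene stay as the last step left them, time stands still between calls to the robot, and variables do not carry over. Pictures are saved under pics/ and viewed, about 8 in all and at most 12, crops included, and the job is handed in when it is done.

Besides the shell and the picture viewer there is one more tool, called as name([rows], argument=value, ...), one row to a line, values as JSON. move_arm: Moves the arm, as the interface text tells. Its arguments: {"type":"object","properties":{"moves":{"type":"array","items":{"type":"array"}},"squeeze":{"type":"number"}},"required":["moves"]}

```bash
mkdir -p pics
cat > h.py <<'E'
import numpy as np, cv2
from workcell import get_obs, camera, camera_info, hand_in
def save(name,f):
    ci=camera_info(name); im=camera(name); cv2.imwrite(f,im[:,:,::-1]); return im,ci
def K(ci): return np.array([[ci['fx'],0,ci['cx']],[0,ci['fy'],ci['cy']],[0,0,1.]])
def ray(ci,px):
    p=cv2.undistortPoints(np.array(px,float).reshape(-1,1,2),K(ci),np.array(ci['D'],float)).reshape(-1,2)
    return np.c_[p,np.ones(len(p))]@np.array(ci['rotation']).T
def onz(ci,px,z):
    d=ray(ci,px);o=np.array(ci['origin']);return o+d*((z-o[2])/d[:,2])[:,None]
def proj(ci,X):
    R=np.array(ci['rotation']);c=(np.atleast_2d(X)-ci['origin'])@R
    return cv2.projectPoints(c,np.zeros(3),np.zeros(3),K(ci),np.array(ci['D'],float))[0].reshape(-1,2)
E
python3 - <<'E'
from h import *
for n in ['scene','side']:
    im,ci=save(n,f'pics/{n}0.png'); print(n,np.round(ci['origin'],3),np.round(ci['rotation'],3).tolist(),ci['fx'])
o=get_obs();print(o['clock'],o['position'],o['ee_rot'])
E
```

```text
scene [ 1.036 -0.451  0.557] [0.813, 0.293, -0.161, -0.477] 432.0148678802549
side [-0.368  0.756  1.019] [-0.453, 0.803, -0.341, 0.185] 509.62289296388343
0.1 [ 0.15864535 -0.60418308  0.23057404] [ 9.91768254e-01  1.28044137e-01 -1.09624057e-04 -6.46624396e-04]
```

View pics/scene0.png

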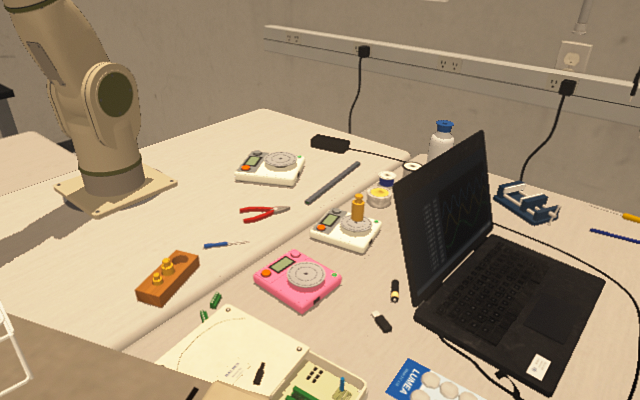

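View pics/side0.png

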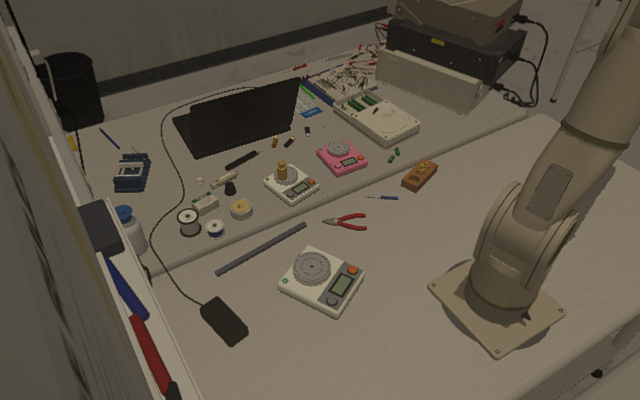

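The target scale carries the brass weight: about (345,230) in scene and (292,183) in side. The pink scale sits to its right, and the larger white scale is a decoy. Next I'll enlarge both views.

Run:
```python
import cv2,numpy as np
a=cv2.imread('pics/scene0.png')[180:260,300:390];b=cv2.imread('pics/side0.png')[145:215,250:330]
a=cv2.resize(a,(396*1,352),interpolation=cv2.INTER_CUBIC);b=cv2.resize(b,(400,350),interpolation=cv2.INTER_CUBIC)
c=np.zeros((352,800,3),np.uint8);c[:,:396]=a;c[:350,400:]=np.clip(b*1.5,0,255);cv2.imwrite('pics/c0.png',c)
```

```text
(no output)
```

View pics/c0.png

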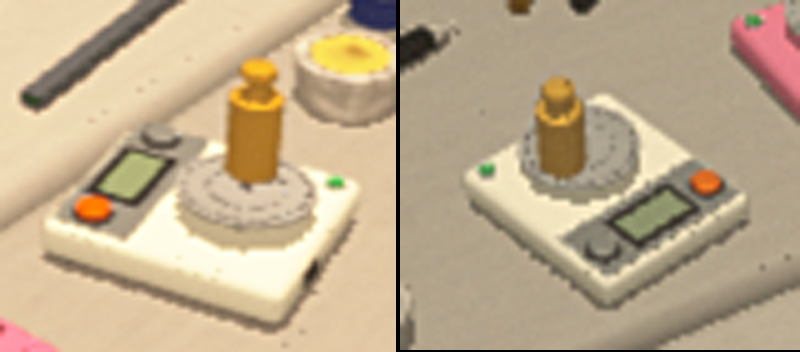

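Crop: the orange key is at about scene (321.4,227.3) and side (311.2,181.4). The grey key is at scene (336.6,210.5) and side (290.4,194.6). The weight is off to the scale's left.

```bash
cat > m.py <<'E'
from h import *
def mask(im):
    return cv2.cvtColor(im,cv2.COLOR_RGB2HSV)
C={n:camera_info(n) for n in ['scene','side']}
P={'scene':dict(o=(321.4,227.3),g=(336.6,210.5),pan=(355.9,223.6),top=(359,195.5)),'side':dict(o=(311.2,181.4),g=(290.4,194.6),pan=(286,174.6),top=(281.8,162))}
Z=dict(o=.031,g=.031,pan=.038,top=.098)
for k in Z:
    for n in C: print(k,n,np.round(onz(C[n],[P[n][k]],Z[k])[0],4))
E
python3 m.py
python3 - <<'E'
from h import *
# weight + orange blobs
for n,(x0,y0,x1,y1) in dict(scene=(300,180,390,260),side=(250,145,330,215)).items():
    im=cv2.imread(f'pics/{n}0.png');h=cv2.cvtColor(im,cv2.COLOR_BGR2HSV)
    ci=camera_info(n)
    for nm,lo,hi in (('or',(3,180,120),(11,255,255)),('br',(12,150,60),(24,255,255))):
        m=np.zeros(h.shape[:2],np.uint8);m[y0:y1,x0:x1]=cv2.inRange(h,lo,hi)[y0:y1,x0:x1]
        c,l,s,ce=cv2.connectedComponentsWithStats(m)
        for i in range(1,c):
            if s[i,4]>8: print(n,nm,s[i],ce[i].round(1))
o=get_obs();ci=camera_info('wrist');print(np.round(ci['origin'],3),np.round(ci['rotation'],2).tolist(),ci['fx'])
E
```

```text
scene or [317 227   8   3  10] [319.9 228.5]
scene br [375 190  10   4  32] [379.3 191.7]
scene br [351 193  14  29 288] [357.5 207.6]
scene br [318 225   7   4  25] [320.9 226.4]
side br [277 161  10  19 138] [281.6 170.2]
side br [309 179   4   4  11] [310.8 180.8]
[ 0.229 -0.585  0.375] [0.78, -0.6, -0.09, 0.11] 321.0738261335731Traceback (most recent call last):
  File "m.py", line 8, in <module>
    for n in C: print(k,n,np.round(onz(C[n],[P[n][k]],Z[k])[0],4))
                                   ~~~^^^^^^^^^^^^^^^^^^^^^
  File "h.py", line 10, in onz
    d=ray(ci,px);o=np.array(ci['origin']);return o+d*((z-o[2])/d[:,2])[:,None]
  File "h.py", line 8, in ray
    return np.c_[p,np.ones(len(p))]@np.array(ci['rotation']).T
           ~~~~~~~~~~~~~~~~~~~~~~~~^~~~~~~~~~~~~~~~~~~~~~~~~~~
ValueError: matmul: Input operand 1 has a mismatch in its core dimension 0, with gufunc signature (n?,k),(k,m?)->(n?,m?) (size 4 is different from 3)
```

```bash
sed -i "s/np.array(ci\['rotation'\])/Rm(ci)/" h.py
cat >> h.py <<'E'
from scipy.spatial.transform import Rotation
def Rm(ci): return Rotation.from_quat(ci['rotation']).as_matrix()
E
python3 m.py; python3 -c "
from h import *
ci=camera_info('wrist');o=get_obs();print(ci['origin'],Rm(ci).round(3));R=Rotation.from_quat(o['ee_rot']).as_matrix();print(R.round(3));print(R.T@(ci['origin']-o['position']),(R.T@Rm(ci)).round(3))"
```

```text
o scene [0.5622 0.1701 0.031 ]
o side [0.5513 0.1737 0.031 ]
g scene [0.5459 0.2475 0.031 ]
g side [0.5343 0.2526 0.031 ]
pan scene [0.6168 0.222  0.038 ]
pan side [0.6071 0.2252 0.038 ]
top scene [0.6085 0.2392 0.098 ]
top side [0.5996 0.2415 0.098 ]
[ 0.22899309 -0.58544195  0.37482537] [[ 0.254 -0.927 -0.274]
 [-0.967 -0.245 -0.07 ]
 [-0.003  0.283 -0.959]]
[[ 0.967  0.254 -0.   ]
 [ 0.254 -0.967  0.001]
 [-0.    -0.001 -1.   ]]
[ 0.07279339 -0.00044872 -0.14425463] [[ 0.    -0.959 -0.283]
 [ 1.     0.001 -0.001]
 [ 0.001 -0.283  0.959]]
```

move_arm([
  [[0.88,-0.97,0],[0,0,0],0],
  [[0.88,-0.97,0],[0,0,0],0],
  [[0.88,-0.97,0],[0,0,0],0],
  [[0.88,-0.97,0],[0,0,0],0],
  [[0.88,-0.97,0],[0,0,0],0],
])

```text
clock: 0.72
position: [0.2347, -0.4581, 0.231]
ee_rot: [0.992, 0.128, -0.0, -0.0]
ft_force: [-0.2, -0.1, 1.2]
grip_width: 0.001
```

move_arm([
  [[0.88,-0.97,0],[0,0,0],0],
  [[0.88,-0.97,0],[0,0,0],0],
  [[0.88,-0.97,0],[0,0,0],0],
  [[0.88,-0.97,0],[0,0,0],0],
  [[0.88,-0.97,0],[0,0,0],0],
])

```text
clock: 1.35
position: [0.3102, -0.313, 0.2311]
ee_rot: [0.992, 0.128, -0.0, -0.0]
ft_force: [0.8, 0.2, 0.5]
grip_width: -0.001
```

move_arm([
  [[0.88,-0.97,0],[0,0,0],0],
  [[0.88,-0.97,0],[0,0,0],0],
  [[0.88,-0.97,0],[0,0,0],0],
  [[0.88,-0.97,0],[0,0,0],0],
  [[0.88,-0.97,0],[0,0,0],0],
])

```text
clock: 1.98
position: [0.3857, -0.1678, 0.2311]
ee_rot: [0.992, 0.128, -0.0, 0.0]
ft_force: [-0.6, -0.1, -0.8]
grip_width: -0.002
```

move_arm([
  [[0.88,-0.97,0],[0,0,0],0],
  [[0.88,-0.97,0],[0,0,0],0],
  [[0.88,-0.97,0],[0,0,0],0],
  [[0.88,-0.97,0],[0,0,0],0],
  [[0.88,-0.97,0],[0,0,0],0],
])

```text
clock: 2.6
position: [0.4613, -0.0227, 0.2311]
ee_rot: [0.992, 0.128, -0.0, 0.0]
ft_force: [-0.6, -0.0, -0.3]
grip_width: -0.001
```

move_arm([
  [[0.88,-0.97,0],[0,0,0],0],
  [[0.88,-0.97,0],[0,0,0],0],
  [[0.88,-0.97,0],[0,0,0],0],
  [[0.88,-0.97,0],[0,0,0],0],
  [[0.88,-0.97,0],[0,0,0],0],
])

```text
clock: 3.22
position: [0.5371, 0.1223, 0.231]
ee_rot: [0.992, 0.128, -0.0, 0.0]
ft_force: [-0.6, -0.4, -0.3]
grip_width: -0.004
```

move_arm([
  [[0.88,-0.97,0],[0,0,0],0],
  [[0.88,-0.97,0],[0,0,0],0],
  [[0.88,-0.97,0],[0,0,0],0],
  [[0.88,-0.97,0],[0,0,0],0],
  [[0,0,0],[0,0,-10],0],
])

```text
clock: 3.85
position: [0.5967, 0.2405, 0.2304]
ee_rot: [0.976, 0.217, -0.001, -0.001]
ft_force: [-0.9, -1.1, -0.5]
grip_width: -0.004
```

move_arm([
  [[0,0,0],[0,0,-10],0],
  [[0,0,0],[0,0,-10],0],
  [[0,0,0],[0,0,-10],0],
  [[0,0,0],[0,0,-10],0],
  [[0,0,0],[0,0,-10],0],
])

```text
clock: 4.47
position: [0.5971, 0.2375, 0.2308]
ee_rot: [0.793, 0.609, -0.0, -0.0]
ft_force: [0.7, 0.4, -0.5]
grip_width: 0.003
```

move_arm([
  [[0,0,0],[0,0,-10],0],
  [[0,0,0],[0,0,-10],0],
  [[0,0,0],[0,0,-10],0],
  [[0,0,0],[0,0,-10],0],
  [[0,0,0],[0,0,0],0],
])

```text
clock: 5.1
position: [0.5971, 0.2375, 0.2307]
ee_rot: [0.54, 0.842, -0.0, -0.0]
ft_force: [-0.7, -0.0, -0.2]
grip_width: -0.002
```

Run:
```python
from h import *
im,ci=save('wrist','pics/w1.png'); print(get_obs()['joint_pos'])
cv2.imwrite('pics/w1.png',im[:,:,::-1])
```

```text
[ 0.30403702  0.62563222 -1.14581557  1.36663102  0.56379151  1.49915392
 -0.37568332]
```

View pics/w1.png

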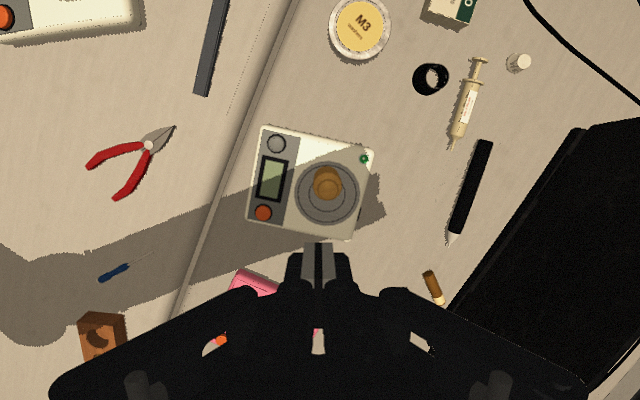

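Wrist view: grey key at about (277,143), orange at (263,213), the pan ring's centre near (327,192), and the weight's knob near (327,180). I'll compute positions from these and enlarge the region.

Run:
```python
from h import *
im=cv2.imread('pics/w1.png');ci=camera_info('wrist')
c=cv2.resize(im[115:250,235:385],(750,600)[0:1]+(675,),interpolation=cv2.INTER_CUBIC);c=cv2.resize(c,(660,594));c=cv2.convertScaleAbs(c,alpha=1.6,beta=10);cv2.imwrite('pics/c1.png',c)
for n,p,z in (('g',(277,143),.031),('o',(263,213),.031),('pan',(327,192.5),.038)): print(n,onz(ci,[p],z)[0].round(4))
```

```text
g [0.5435 0.2523 0.031 ]
o [0.5591 0.1732 0.031 ]
pan [0.6139 0.2266 0.038 ]
```

View pics/c1.png

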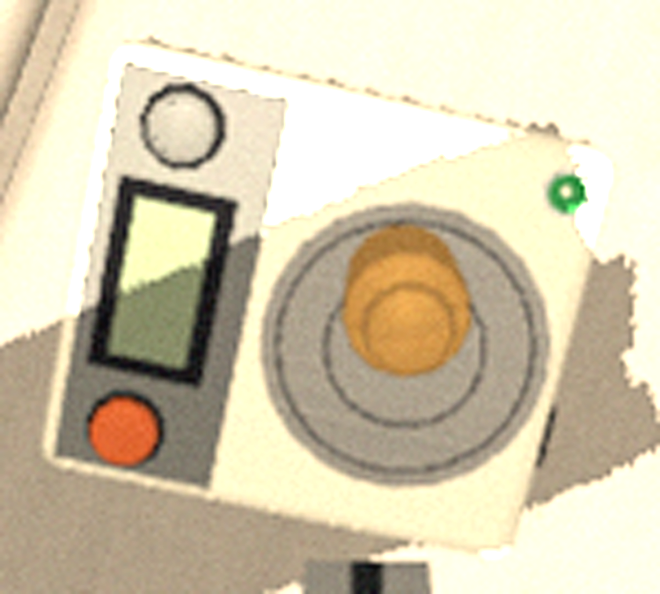

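Run:
```python
from h import *
ci=camera_info('wrist')
f=lambda x,y:(235+x/4.4,115+y/4.4)
for n,p,z in (('g',(183,125),.031),('o',(125,430),.031),('pan',(405,344),.038),('foot',(405,281),.037),('should',(406,310),.080),('knob',(408,330),.092)): print(n,onz(ci,[f(*p)],z)[0].round(4))
o=get_obs();print(o['position'],Rotation.from_quat(o['ee_rot']).as_matrix().round(3),o['clock'])
```

```text
g [0.5432 0.2517 0.031 ]
o [0.5594 0.1737 0.031 ]
pan [0.6143 0.2259 0.038 ]
foot [0.6077 0.2401 0.037 ]
should [0.6056 0.2425 0.08  ]
knob [0.6062 0.2413 0.092 ]
[0.59715128 0.23757374 0.23085686] [[-0.415  0.91  -0.001]
 [ 0.91   0.415  0.   ]
 [ 0.    -0.001 -1.   ]] 5.15
```

Pan centre is (0.6145,0.226) and the weight's foot is about (0.607,0.2405), a 16 mm offset. I'll push with the -x edge of the shut fingers, tilted 10° so the tips lead.

move_arm([
  [[0,0,0],[0,0,-2.9],0],
  [[0.9,0.2,0],[0,0,0],0],
  [[0.83,0.2,0],[0,0,0],0],
  [[0,0,0],[0,-10,0],0],
  [[0.17,0,0.98],[0,0,0],0],
])

```text
clock: 5.78
position: [0.584, 0.2855, 0.2082]
ee_rot: [0.515, 0.853, -0.044, 0.076]
ft_force: [-0.8, 0.1, 0.1]
grip_width: -0.001
```

move_arm([
  [[0.17,0,0.98],[0,0,0],0],
  [[0.17,0,0.98],[0,0,0],0],
  [[0.17,0,0.98],[0,0,0],0],
  [[0.17,0,0.98],[0,0,0],0],
  [[0,0,0],[0,0,0],0],
])

```text
clock: 6.4
position: [0.5854, 0.2796, 0.1047]
ee_rot: [0.516, 0.852, -0.047, 0.074]
ft_force: [0.1, 0.4, 0.0]
grip_width: 0.001
```

Run:
```python
from h import *
ci=camera_info('wrist');o=get_obs();im,_=save('wrist','pics/w2.png')
print(o['position'],Rotation.from_quat(o['ee_rot']).as_matrix().round(3),o['joint_pos'].__repr__(),o['clock'])
sc,cs=save('scene','pics/s2.png');s,_=save('side','pics/d2.png')
a=cv2.resize(im[:,:,::-1],(480,300));b=cv2.resize(sc[170:270,290:410,::-1],(360,300),interpolation=2);b=cv2.resize(b,(320,300))
d=cv2.resize(s[130:220,240:336,::-1],(320,300),interpolation=2)
c=np.zeros((600,800,3),np.uint8);c[:300,:480]=a;c[:300,480:]=b;c[300:,480:]=np.clip(d*1.5,0,255);cv2.imwrite('pics/c2.png',c)
```

```text
[0.58541176 0.27957839 0.10471542] [[-0.456  0.886  0.078]
 [ 0.873  0.463 -0.156]
 [-0.174 -0.003 -0.985]] array([ 0.0912564 ,  0.71658373, -1.02101758,  1.4977649 ,  0.77737782,
        1.37192882, -0.55697807]) 6.4
```

View pics/c2.png

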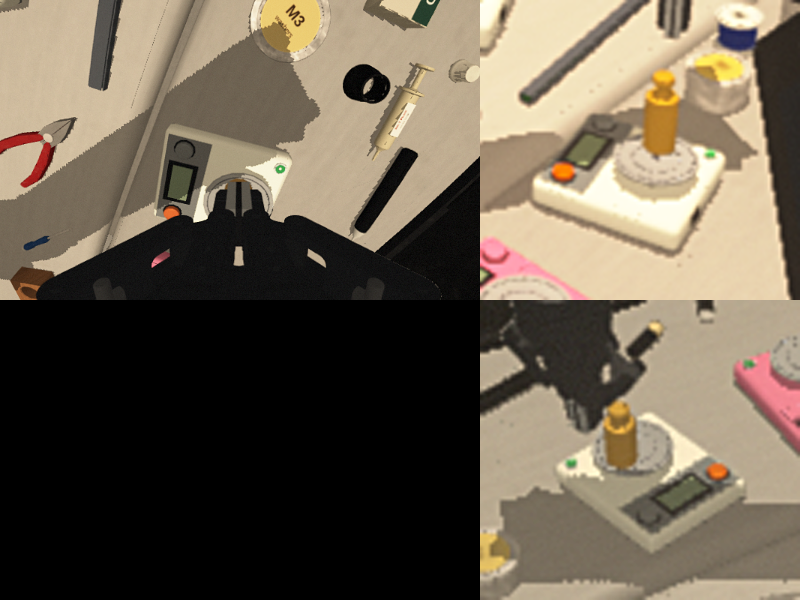

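Fingers are clear of the weight, on its left. Descending, then approaching slowly.

move_arm([
  [[0.14,0,0.79],[0,0,0],0],
  [[0.14,0,0.79],[0,0,0],0],
  [[0.14,0,0.79],[0,0,0],0],
  [[-0.25,0,0.04],[0,0,0],0],
  [[-0.25,0,0.04],[0,0,0],0],
])

```text
clock: 7.18
position: [0.5925, 0.2689, 0.0472]
ee_rot: [0.516, 0.852, -0.045, 0.075]
ft_force: [0.5, -0.2, 0.3]
grip_width: -0.001
```

move_arm([
  [[-0.1,0,0.017],[0,0,0],0],
  [[-0.1,0,0.017],[0,0,0],0],
  [[-0.1,0,0.017],[0,0,0],0],
  [[-0.08,0,0.014],[0,0,0],0],
  [[-0.08,0,0.014],[0,0,0],0],
])

```text
clock: 7.8
position: [0.5973, 0.2593, 0.0473]
ee_rot: [0.516, 0.852, -0.045, 0.074]
ft_force: [-0.6, 1.6, 1.1]
grip_width: 0.001
```

```bash
cat > st.py <<'E'
from h import *
import sys
t=sys.argv[1];o=get_obs();d=np.array(o['position'])-[.6145,.226,0]
print(o['position'],'along',d[:2]@[-.464,.886],'lat',d[:2]@[.886,.464],o['clock'],np.round(o['ft_force'],1))
sc,_=save('scene',f'pics/s{t}.png');s,_=save('side',f'pics/d{t}.png')
b=cv2.resize(sc[180:260,300:400,::-1],(400,320),interpolation=2);d=np.clip(cv2.resize(s[140:210,245:332,::-1],(400,320),interpolation=2)*1.5,0,255)
cv2.imwrite(f'pics/c{t}.png',np.hstack([b,d]))
E
python3 st.py 3
```

```text
[0.59733992 0.25934261 0.04725663] along 0.037503835142141215 lat 0.0002671383559900998 7.8 [-0.6  1.6  1.1][ WARN:0@4.461] global loadsave.cpp:1063 imwrite_ Unsupported depth image for selected encoder is fallbacked to CV_8U.
```

View pics/c3.png

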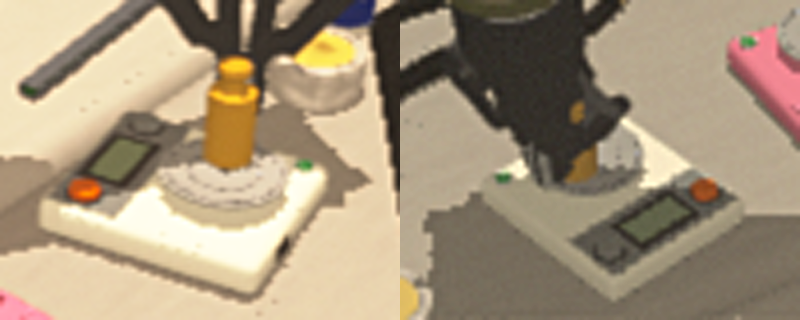

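Contact is made (about 1.7 N) and the weight is upright. The tip is a bit high, so I'll back off 2 mm, lower 2.5 mm, and continue.

move_arm([
  [[0.08,0,-0.014],[0,0,0],0],
  [[0.017,0,0.1],[0,0,0],0],
  [[-0.08,0,0.016],[0,0,0],0],
  [[-0.08,0,0.014],[0,0,0],0],
  [[-0.08,0,0.014],[0,0,0],0],
])

```text
clock: 8.52
position: [0.5994, 0.2553, 0.0446]
ee_rot: [0.516, 0.852, -0.045, 0.075]
ft_force: [-0.1, 1.7, 1.6]
grip_width: 0.001
```

```bash
python3 st.py 4 2>/dev/null
```

```text
[0.59941047 0.25530248 0.04455846] along 0.03296354309676695 lat 0.00022702378061731097 8.525 [-0.1  1.7  1.6]
```

View pics/c4.png

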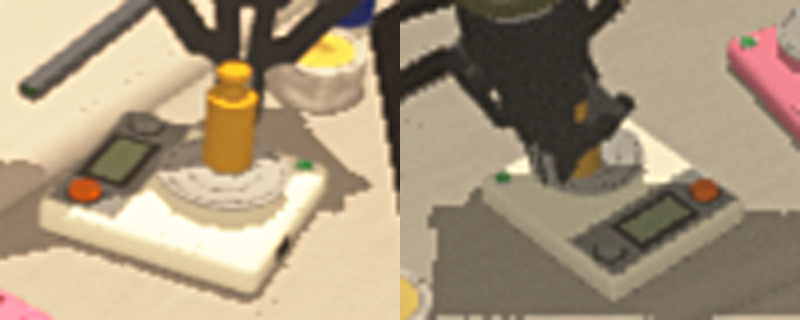

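The weight is sliding upright. Three more small steps, then back off and look from above.

move_arm([
  [[-0.08,0,0.014],[0,0,0],0],
  [[-0.08,0,0.014],[0,0,0],0],
  [[-0.08,0,0.014],[0,0,0],0],
  [[0,0,0],[0,0,0],0],
])

```text
clock: 9.12
position: [0.6024, 0.2495, 0.0445]
ee_rot: [0.516, 0.852, -0.045, 0.075]
ft_force: [-0.3, 1.7, 1.2]
grip_width: 0.001
```

move_arm([
  [[0.1,0,-0.017],[0,0,0],0],
  [[0.4,0,-0.07],[0,0,0],0],
  [[0.8,0,-0.6],[0,0,0],0],
  [[0,0,-1],[0,0,0],0],
  [[0,0,-1],[0,0,0],0],
])

```text
clock: 9.75
position: [0.5818, 0.2895, 0.1075]
ee_rot: [0.516, 0.852, -0.045, 0.075]
ft_force: [0.2, 0.4, 1.2]
grip_width: -0.001
```

move_arm([
  [[0,0,-1],[0,0,0],0],
  [[0,0,-1],[0,0,0],0],
  [[0,0,-1],[0,10,0],0],
  [[-0.5,0,-1],[0,0,0],0],
  [[0,0,0],[0,0,0],0],
])

```text
clock: 10.38
position: [0.5834, 0.288, 0.2068]
ee_rot: [0.519, 0.855, 0.001, 0.001]
ft_force: [-0.2, 0.1, -0.8]
grip_width: 0.005
```

Run:
```python
from h import *
ci=camera_info('wrist');im,_=save('wrist','pics/w5.png');o=get_obs();print(o['position'],o['ee_rot'],o['clock'])
u,v=proj(ci,[.6145,.226,.038])[0];x,y=int(u)-70,int(v)-65;print(x,y,u,v,repr(ci))
c=cv2.resize(im[y:y+130,x:x+140,::-1],(616,572),interpolation=2);cv2.imwrite('pics/c5.png',cv2.convertScaleAbs(c,alpha=1.5,beta=10))
```

```text
[0.58221657 0.28872183 0.20521338] [5.18468172e-01 8.55096438e-01 6.29216522e-04 6.63727614e-04] 10.425
245 180 315.48062482158116 245.93472169152696 {'fx': 321.0738261335731, 'fy': 321.0738261335731, 'cx': 317.90733373846086, 'cy': 201.003212309431, 'D': array([-0.06453164,  0.        ,  0.        ,  0.        ,  0.        ]), 'origin': array([0.55084481, 0.35215621, 0.35096696]), 'rotation': array([0.96166878, 0.2346055 , 0.03508978, 0.1375577 ])}
```

View pics/c5.png

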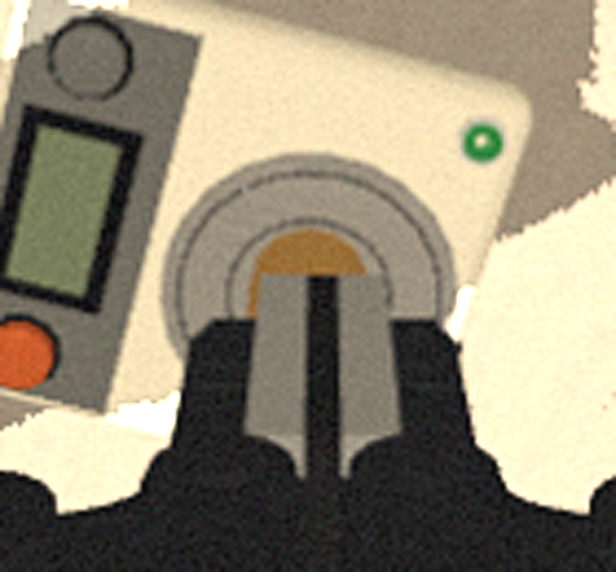

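The foot's rear edge shows at crop y≈228, pan rear edge at 155, inner ring rear at 217. I'll convert these to positions.

Run:
```python
from h import *
ci=camera_info('wrist')
f=lambda x,y:(245+x/4.4,180+y/4.4)
u=np.array([-.464,.886]);v=np.array([.886,.464])
for n,p in (('panback',(310,155)),('panL',(163,290)),('panR',(457,290)),('ringback',(310,172)),('inback',(310,217)),('footback',(309,228)),('footL',(249,290)),):
    d=onz(ci,[f(*p)],.038)[0,:2]-[.6145,.226]; print(n,'along %.1f lat %.1f'%(1e3*d@u,1e3*d@v))
```

```text
panback along 36.1 lat -0.8
panL along 2.0 lat -36.2
panR along 1.8 lat 34.4
ringback along 31.9 lat -0.8
inback along 20.7 lat -0.8
footback along 17.9 lat -1.1
footL along 1.9 lat -15.5
```

Centre is consistent within 1 mm and the weight is 3.9 mm short. One more short push, ending at along ≈ 23 mm.

move_arm([
  [[0,0,0],[0,-10,0],0],
  [[0.17,0,0.97],[0,0,0],0],
  [[0.17,0,0.97],[0,0,0],0],
  [[0.17,0,0.97],[0,0,0],0],
  [[0.17,0,0.97],[0,0,0],0],
])

```text
clock: 11.05
position: [0.5818, 0.2881, 0.1033]
ee_rot: [0.516, 0.852, -0.046, 0.074]
ft_force: [-0.1, -0.1, -0.9]
grip_width: 0.002
```

move_arm([
  [[0.17,0,0.97],[0,0,0],0],
  [[0.17,0,0.97],[0,0,0],0],
  [[-0.4,0,0.07],[0,0,0],0],
  [[-0.4,0,0.07],[0,0,0],0],
  [[0,0,0],[0,0,0],0],
])

```text
clock: 11.68
position: [0.5926, 0.2696, 0.0572]
ee_rot: [0.517, 0.851, -0.045, 0.075]
ft_force: [-0.6, 0.1, -0.3]
grip_width: -0.001
```

```bash
python3 st.py 6 2>/dev/null
```

```text
[0.59259221 0.26961574 0.05717008] along 0.048808756908700214 lat 0.0008274042037296301 11.675 [-0.6  0.1 -0.3]
```

move_arm([
  [[0.09,0,0.5],[0,0,0],0],
  [[-0.4,0,0.07],[0,0,0],0],
  [[-0.3,0,0.053],[0,0,0],0],
  [[-0.09,0,0.016],[0,0,0],0],
  [[0,0,0],[0,0,0],0],
])

```text
clock: 12.4
position: [0.6007, 0.2529, 0.0436]
ee_rot: [0.516, 0.852, -0.045, 0.075]
ft_force: [-0.2, -0.3, -0.3]
grip_width: 0.002
```

```bash
python3 st.py 7 2>/dev/null
```

```text
[0.60065195 0.25290281 0.04362826] along 0.030261384214435957 lat 0.00021353264400258634 12.4 [-0.2 -0.3 -0.3]
```

move_arm([
  [[-0.1,0,0.017],[0,0,0],0],
  [[-0.07,0,0.012],[0,0,0],0],
  [[-0.07,0,0.012],[0,0,0],0],
  [[-0.06,0,0.01],[0,0,0],0],
  [[0,0,0],[0,0,0],0],
])

```text
clock: 13.12
position: [0.604, 0.2464, 0.0436]
ee_rot: [0.516, 0.852, -0.045, 0.075]
ft_force: [-0.6, 1.0, 1.2]
grip_width: 0.0
```

move_arm([
  [[0.1,0,-0.017],[0,0,0],0],
  [[0.4,0,-0.07],[0,0,0],0],
  [[0.6,0,-0.6],[0,0,0],0],
  [[0,0,-1],[0,0,0],0],
  [[0,0,-1],[0,0,0],0],
])

```text
clock: 13.75
position: [0.586, 0.2816, 0.1075]
ee_rot: [0.516, 0.852, -0.045, 0.075]
ft_force: [1.4, 0.7, 0.1]
grip_width: 0.001
```

move_arm([
  [[0,0,-1],[0,0,0],0],
  [[0,0,-1],[0,0,0],0],
  [[0,0,-1],[0,0,0],0],
  [[0,0,-1],[0,0,0],0],
  [[0,0,0],[0,10,0],0],
])

```text
clock: 14.38
position: [0.5752, 0.302, 0.2075]
ee_rot: [0.514, 0.858, 0.003, -0.0]
ft_force: [1.3, -0.3, -1.3]
grip_width: 0.0
```

move_arm([
  [[-1,0,0],[0,0,0],0],
  [[-1,0,0],[0,0,0],0],
  [[-0.5,0,0],[0,0,0],0],
  [[0,0,0],[0,0,0],0],
])

```text
clock: 14.88
position: [0.6073, 0.2402, 0.2039]
ee_rot: [0.519, 0.855, 0.0, 0.0]
ft_force: [-0.4, 1.0, 0.0]
grip_width: 0.001
```

Run:
```python
from h import *
ci=camera_info('wrist');im,_=save('wrist','pics/w8.png');o=get_obs();print(o['position'],o['ee_rot'],o['clock'])
import pickle;pickle.dump(ci,open('ci8','wb'))
u,v=proj(ci,[.6145,.226,.038])[0];x,y=int(u)-80,int(v)-65;print(x,y,u,v)
c=cv2.resize(im[y:y+130,x:x+140,::-1],(616,572),interpolation=2);cv2.imwrite('pics/c8.png',cv2.convertScaleAbs(c,alpha=1.5,beta=10))
```

```text
[0.6066045  0.24130941 0.20386959] [ 5.17823588e-01  8.55487402e-01  1.89669183e-04 -7.40079364e-06] 14.925
236 133 316.69069289773074 198.20904101857653
```

View pics/c8.png

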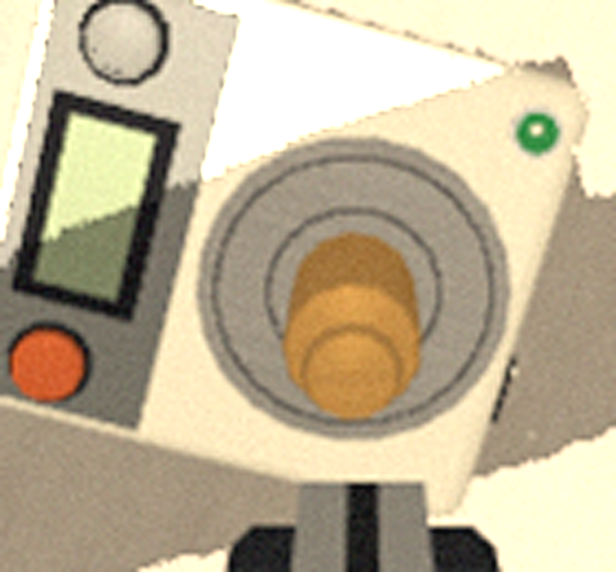

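The weight is now concentric with the pan: foot centre at about (354,291) and pan centre at (353.5,288), under 1 mm apart. The orange key is at (48,364).

Run:
```python
from h import *
import pickle;ci=pickle.load(open('ci8','rb'))
f=lambda x,y:(236+x/4.4,133+y/4.4)
for n,p,z in (('pan',(353.5,288),.038),('footback',(354,233),.038),('panback',(353.5,138),.038),('shoulder',(353,345),.081),('or',(48,364),.031)): print(n,onz(ci,[f(*p)],z)[0].round(4))
o=get_obs();R=Rotation.from_quat(o['ee_rot']).as_matrix();P=np.array(o['position']);print(P,o['joint_pos'])
k=np.array([.5600,.1738,.12]);print(R.T@(k-P)/.025)
```

```text
pan [0.6143 0.2256 0.038 ]
footback [0.6085 0.2371 0.038 ]
panback [0.5984 0.2563 0.038 ]
shoulder [0.6142 0.226  0.081 ]
or [0.5594 0.1735 0.031 ]
[0.6066045  0.24130941 0.20386959] [ 0.28498086  0.66221808 -1.1266331   1.3753392   0.59230537  1.46421356
 -0.33191912]
[-1.52873665 -2.90490636  3.35354358]
```

Weight centred. Next I turn the gripper so its wide linkage doesn't face the weight, then go over the orange key.

move_arm([
  [[0,0,0],[0,0,10],0],
  [[0,0,0],[0,0,10],0],
  [[0,0,0],[0,0,10],0],
  [[0,0,0],[0,0,10],0],
  [[0,0,0],[0,0,10],0],
])

```text
clock: 15.55
position: [0.6059, 0.2425, 0.2037]
ee_rot: [0.832, 0.555, 0.0, -0.0]
ft_force: [-0.2, -0.1, 0.3]
grip_width: 0.001
```

move_arm([
  [[0,0,0],[0,0,10],0],
  [[0,0,0],[0,0,10],0],
  [[-1,0.15,0],[0,0,0],0],
  [[-1,0.15,0],[0,0,0],0],
  [[-1,0.15,0],[0,0,0],0],
])

```text
clock: 16.18
position: [0.5633, 0.179, 0.2035]
ee_rot: [0.914, 0.405, -0.0, -0.0]
ft_force: [0.3, 0.3, 0.5]
grip_width: 0.0
```

move_arm([
  [[-0.27,0,0],[0,0,0],0],
  [[0,0,1],[0,0,0],0],
  [[0,0,1],[0,0,0],0],
  [[0,0,1],[0,0,0],0],
  [[0,0,0],[0,0,0],0],
])

```text
clock: 16.8
position: [0.5589, 0.1738, 0.127]
ee_rot: [0.915, 0.404, -0.001, -0.001]
ft_force: [-0.2, -0.2, 0.5]
grip_width: 0.003
```

```bash
python3 - <<'E'
from h import *
o=get_obs();R=Rotation.from_quat(o['ee_rot']).as_matrix();P=np.array(o['position']);print(P,R.round(3))
k=np.array([.5597,.1737,.05]);print(R.T@(k-P)/.025)
E
python3 st.py 9 2>/dev/null
```

```text
[0.55889503 0.17381436 0.12701735] [[ 0.673  0.74  -0.003]
 [ 0.74  -0.673 -0.   ]
 [-0.002 -0.002 -1.   ]]
[0.0245067  0.03334618 3.08058761]
[0.55889503 0.17381436 0.12701735] along -0.020435770313730728 lat -0.07348014006638397 16.8 [-0.2 -0.2  0.5]
```

View pics/c9.png

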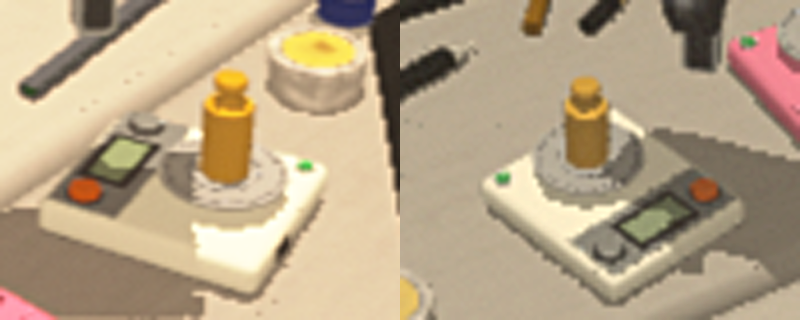

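Both cameras show the weight upright mid-pan with the fingers above the orange key. Descending.

move_arm([
  [[0.02,0.03,0.9],[0,0,0],0],
  [[0,0,0.9],[0,0,0],0],
  [[0,0,0.9],[0,0,0],0],
  [[0,0,0.6],[0,0,0],0],
  [[0,0,0],[0,0,0],0],
])

```text
clock: 17.52
position: [0.5602, 0.1725, 0.0445]
ee_rot: [0.915, 0.404, -0.001, -0.0]
ft_force: [0.4, -0.2, 0.9]
grip_width: -0.003
```

move_arm([
  [[-0.02,-0.03,0.4],[0,0,0],0],
  [[0,0,0.15],[0,0,0],0],
  [[0,0,0.07],[0,0,0],0],
  [[0,0,0.07],[0,0,0],0],
  [[0,0,0],[0,0,0],0],
])

```text
clock: 18.15
position: [0.5602, 0.1728, 0.0288]
ee_rot: [0.915, 0.404, 0.0, 0.0]
ft_force: [-1.4, -0.2, 2.4]
grip_width: 0.0
```

move_arm([
  [[0,0,0.06],[0,0,0],0],
  [[0,0,0],[0,0,0],0],
  [[0,0,0],[0,0,0],0],
])

```text
clock: 18.52
position: [0.5603, 0.1728, 0.0273]
ee_rot: [0.915, 0.404, 0.0, 0.0]
ft_force: [-0.9, -0.7, 4.8]
grip_width: -0.001
```

move_arm([
  [[0,0,0.05],[0,0,0],0],
  [[0,0,0],[0,0,0],0],
  [[0,0,0],[0,0,0],0],
])

```text
clock: 18.9
position: [0.5603, 0.1728, 0.0268]
ee_rot: [0.915, 0.404, 0.0, 0.0]
ft_force: [-4.2, -1.6, 12.7]
grip_width: 0.002
```

move_arm([
  [[0,0,-0.3],[0,0,0],0],
  [[0,0,-1],[0,0,0],0],
  [[0,0,-1],[0,0,0],0],
  [[0,0,-1],[0,0,0],0],
  [[0,0,-1],[0,0,0],0],
])

```text
clock: 19.52
position: [0.56, 0.1727, 0.134]
ee_rot: [0.915, 0.404, -0.0, -0.0]
ft_force: [-0.1, 0.9, -0.4]
grip_width: -0.002
```

move_arm([
  [[0,0,-1],[0,0,0],0],
  [[0,0,-1],[0,0,0],0],
  [[0,0,0],[0,0,0],0],
  [[0,0,0],[0,0,0],0],
])

```text
clock: 20.02
position: [0.5598, 0.1725, 0.1826]
ee_rot: [0.915, 0.404, -0.0, 0.0]
ft_force: [0.4, -0.1, -0.1]
grip_width: -0.003
```

```bash
python3 st.py 10 2>/dev/null
```

```text
[0.55982725 0.17251289 0.18255412] along -0.022021422777395095 lat -0.07325807410179586 20.025 [ 0.4 -0.1 -0.1]
```

View pics/c10.png

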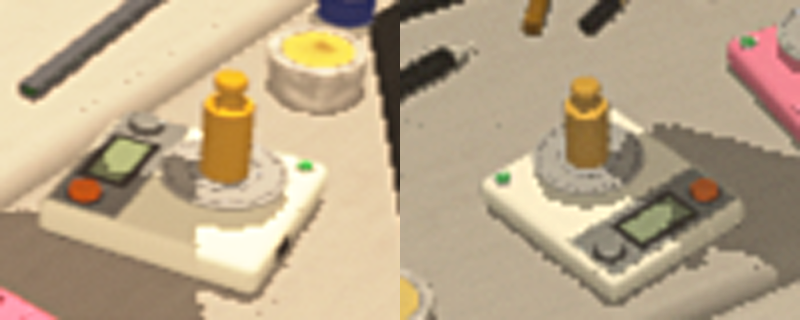

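The key bottomed out at 12.7 N and is up again. The weight hasn't moved from mid-pan, and the robot is clear.

```bash
python3 -c "
from workcell import hand_in
print(hand_in())"
```

```text
the job is handed in; nothing more can be done
None
```

The weight now stands in the middle of the pan. The orange key was pressed right down and released after that, and I handed the job in at about 20 s on the robot's clock.

- **Centring:** I pushed the weight's foot with the shut fingertips, tilted 10°, in two passes. The first pass left it 3.9 mm short. After the second, the wrist picture put its foot and shoulder within about 1 mm of the pan's centre, and it stayed upright. The highest force I read while pushing was about 2.3 N.
- **Key press:** The first press went only about 2.2 mm down by tip height. I pressed further, until it stopped at about 4.2 mm by the fingertip height, at 12.7 N. The tip height and force are my only evidence of the press, because the key's travel can't be read directly.
- **Last check:** The scene and side pictures show the weight unchanged and upright mid-pan and both keys up. The arm was about 0.15 m above the key with no contact force.
- **Disagreement:** The first scene and side estimates differed by about 10 mm in x, so I used the close-up wrist views instead. They agreed with each other to within 1 mm.
- **Bystanders:** I didn't measure whether they moved. The arm read no unexpected contact forces, and those in the last pictures look where they were.

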